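# Close up the findings chest

### The job

Close up the small plywood findings chest with your fingertips: push both open drawers fully home, flush with the chest's front, and only then swing the raised lid down flat, because the closed lid locks the drawers. Push gently, without slamming, and do not pull or lift anything further open; pick nothing up, and leave everything else, including what lies in the chest's top tray, where it is. Finish with the hand clear.

Things in the scene. Friction and masses are not known exactly. Their poses are not given: they have to be found in the camera images.
- chest: Low plywood chest fixed to the table, 170 deep (its x) x 280 wide (y) x 78 mm high without lid. Origin: centre of its underside, at table height. x points from the front (drawers) to the back, y to the left seen from the robot. Yaw within 0.25 rad. Two drawers side by side below; above them a tray, floor at z = 52 mm, rim at 78 mm. The outer front is the plane x = -85 mm.
- left_front (a point): Centre of the outer front face of the left drawer (moves with it). The face is a plain upright wooden panel without handle, 126 wide x 38 mm high, spanning z = 7 to 45 mm; its normal is the chest's -x. When shut this point is at chest (-85, 68, 26) mm.
- right_front (a point): The same for the right drawer. When shut this point is at chest (-85, -68, 26) mm.
- drawer_left (a joint): How far the left drawer stands out of the chest's front along the chest's -x: 0 m is shut and flush (a hard stop), 0.09 fully open. Starts 0.025 to 0.06. Slides with about 1.5 N of friction and stays where it is left.
- drawer_right (a joint): The same for the right drawer.
- lid (a joint): Angle of the lid: 0 rad is shut and level, resting on the chest's rim (a hard stop); grows as the lid's front edge rises. Starts 0.9 to 1.3. Stiff hinge (about 0.35 N m of friction, more than the lid's weight): it stays at any angle and must be pushed all the way down, from its outer (upper, rear) face.
- lid_hinge (a point): Centre of the lid's hinge line, at chest (85, 0, 78) mm: the top of the rear wall; the line runs along the chest's y.
- lid_edge (a point): Middle of the lid's free (front) edge on its outer face. The lid is a plain panel 170 mm from hinge to edge, 280 mm wide, 8 mm thick, about 0.2 kg, without a knob; when shut its underside is at z = 78 mm and its outer face at z = 86 mm.
- tin: Bystander: small round aluminium tin, 40 mm across, 18 mm high, loose in the left half of the tray. Origin: centre of its underside.
- bangle: Bystander: brass ring, 56 mm across, 8 mm high, lying loose in the right half of the tray. Origin: centre of its underside.
- jar: Bystander: glass jar, 66 mm across, 85 mm high, standing just left of the chest. Origin: centre of its underside.
- oil: Bystander: small amber bottle, 32 mm across, 85 mm high, standing just right of the chest. Origin: centre of its underside.
- torch: Bystander: upright steel hand torch, 64 mm across the foot, 140 mm high, to the right. Origin: centre of its underside.
- block: Bystander: pale soldering block 140 x 100 x 30 mm, to the left. Origin: centre of its underside.
- hammer: Bystander: hammer lying on the table to the right.
- pot: Bystander: stone-grey open tool pot, 84 mm across, 85 mm high, to the left. Origin: centre of its underside.

How it is judged:
By the outcome, as a careful person would: the job done as asked, in the order asked, and still so for the second after the job is handed in, with the robot touching nothing.
It also fails if it takes over 58 s, if anything falls off the work surface, if the arm or the gripper's body presses on something with over 40 N, if the wrist force passes 120 N, or if a joint passes its speed limit or range.

### The arm

A 7-joint arm with a two-finger parallel gripper is mounted at the origin on the work surface. World frame = base frame: x ahead of the robot, y to its left, z up, the work surface at z = 0. Lengths are in mm, angles in rad, forces in N, time in s.
With the tool pointing down it reaches from about 400 to 875 mm from the base axis. Payload 4.4 kg.
Tool frame: the origin (TCP) lies at the very end of the fingers, on their centre line; the grasp point (between the pads) lies 19 mm behind it; z points along the fingers, y is the line along which they close (so a half turn about z gives the same grasp; the last joint's range is limited). The gripper opens to 85 mm and grips with 20 to 120 N. Pads are 22 mm wide; open, the fingers measure 114 mm over their backs; the gripper's body (76 mm by 85 mm) begins 54 mm behind the grasp point. The pads swing forward as they close: fully open they stand 13 mm farther back than shut.
Start: joints at [-0.066, 0.628, 0.038, 1.517, -0.027, 0.996, -0.02], TCP at [650.014, 0.027, 231.313] pointing down, gripper open.
Joint ranges: [-3.06, 3.06], [-0.37, 2.12], [-1.25, 1.32], [0.18, 2.47], [-1.1, 4.24], [0.23, 1.98], [-2.94, 2.94]. Speed limits (rad/s): [2.57, 2.57, 3.14, 3.14, 3.14, 3.14, 3.14].

### API

Orientations are given as [roll, pitch, yaw] about the fixed x, y, z axes, in that order (R = Rz(yaw) Ry(pitch) Rx(roll)).
In Python, from cell import monitor, viewer, workorder gives the robot as it stands.
- The arm moves only by the tool arm_command, never from a script. Its argument "series" is one flat list of numbers, 5 for each row, row after row: the opening in per cent of the stroke, from 0 (shut) to 100 (fully open), then the shift along the tool's x, y, z in cm, then the turn about the tool's z in degrees. In form: [claw, x, y, z, roll, claw, x, y, z, roll, ...]. A call has exactly 5 rows; each row is the pose to reach, as a shift and turn from the pose commanded when the call began, along the tool's axes at that moment; what a row does not reach only later rows make up. A row lasts 1/12 s, in which the tool goes at most 41.7 mm and 7.16 degrees, less where a joint would pass 70% of its speed; a pose out of reach is approached as far as the arm can. A call with a gripper value outside its range is refused whole. The fingers move at their own pace and stop on an object; the grip force is fixed at half the most. Time passes only in rows, so rows that repeat a pose let the fingers close, or fill a call up. It gives the time, the measured TCP pose, the force, the opening and the grip force at its end, in the units of the state.
- monitor.read_state(): the state, without advancing time (a new reading comes with each control period).
- viewer.get_image(name): name is "scene" or "side" or "wrist"; returns (picture, depth): 384x512x3 uint8, red, green, blue; 384x512 float32, mm along the optical axis (not along the pixel's ray), 0 where there is no reading.
- viewer.camera_model(name): a dict with "mtx" (3x3 intrinsics, pixels), "dist_coeffs" ([k1, k2, p1, p2, k3] as OpenCV has them; the pictures are not rectified), "R" (3x3) and "t" (3): a world point X has camera coordinates R X + t. Camera axes: x right, y down, z forward; pixel columns grow to the right and rows downward; lengths in mm; the calibration is good to about 2 mm. A picture is of the moment at which its call begins: read the wrist's pose just before it. camera_model takes no time and is no camera call; for the wrist camera it gives the pose at the moment of the call.
- workorder.finish_job(): hands the job in; it is judged then, once.
The state is a dict: "clock": time; "qpos": joint angles; "qd": joint speeds; "tau": joint torques, N m; "eef_pos": TCP position; "tool_rot": TCP orientation; "force": force on the tool from outside, world axes, zero at the start; "torque": the same for the moment, N m; "width": finger opening in mm; "gripper_force": force on a finger pad.
Only numpy, scipy, OpenCV 4.12 (cv2) and the standard library are available. Lean on these libraries where they do the work, as an engineer would, in place of code of your own. Each camera call takes 0.05 s, during which the arm holds its last target. There are 200 camera calls.

## Working session

There is one attempt and no reset: what is moved stays moved. The work goes in short steps, Python scripts to look and compute and a tool call to move; the robot and the scene stay as the last step left them, time stands still between calls to the robot, and variables do not carry over. Pictures are saved under pics/ and viewed, at most 10 in all, crops included, and the job is handed in when it is done.

Besides the shell and the picture viewer there is one more tool, called as a command line: name --argument value ..., lists and objects as JSON in quotes. arm_command: Moves the arm, as the interface text tells. Its arguments: {"type":"object","properties":{"series":{"type":"array","items":{"type":"number"}}},"required":["series"]}

```bash
mkdir -p pics; ls; cat > h.py <<'E'
import numpy as np, cv2
from cell import monitor, viewer, workorder
def cloud(name):
    img,d=viewer.get_image(name); c=viewer.camera_model(name)
    K=np.array(c["mtx"]);D=np.array(c["dist_coeffs"]);R=np.array(c["R"]);t=np.array(c["t"])
    v,u=np.mgrid[:384,:512]
    n=cv2.undistortPoints(np.stack([u,v],-1).reshape(-1,1,2).astype(float),K,D).reshape(384,512,2)
    P=np.dstack([n*d[...,None],d]); W=(P-t)@R
    W[d<=0]=np.nan
    return img,W
def save(n,img,s=1.5): cv2.imwrite(f"pics/{n}.png",cv2.resize(img[...,::-1],None,fx=s,fy=s))
E
python3 - <<'E'
from h import *
ims=[]
for n in("scene","side"):
    i,W=cloud(n); np.savez(n,i=i,W=W); ims.append(i)
    c=viewer.camera_model(n); print(n,-np.array(c["R"]).T@c["t"])
    save(n,i,1.5)
print(monitor.read_state())
E
```

```text
pics
scene [ 410.6940083  -884.4679295  1034.45998183]
side [ 403.83867017 -737.54867811  864.85522204]
{'clock': 0.1, 'qpos': array([-0.06578587,  0.6292469 ,  0.03844711,  1.51829814, -0.02698514,
        0.99632547, -0.01997391]), 'qd': array([ 9.88623958e-04, -1.53215879e-03, -1.79852081e-03, -1.76829553e-03,
       -5.14146198e-04, -5.95320074e-04,  6.71848366e-05]), 'tau': array([ 3.65140630e-03, -5.64529252e+01,  1.23032581e+00, -1.93971133e+01,
        1.11524854e-02,  5.46943455e-03, -1.37002465e-05]), 'eef_pos': array([6.49414709e+02, 1.47084581e-02, 2.30475838e+02]), 'tool_rot': array([-3.13983315e+00,  3.21843548e-05,  1.57081381e+00]), 'force': array([-0.05235444,  0.36590412, -0.05868869]), 'torque': array([-0.00870004, -0.00787395, -0.02255913]), 'gripper_force': 0.0, 'width': 85.49079775149626}
```

View pics/scene.png

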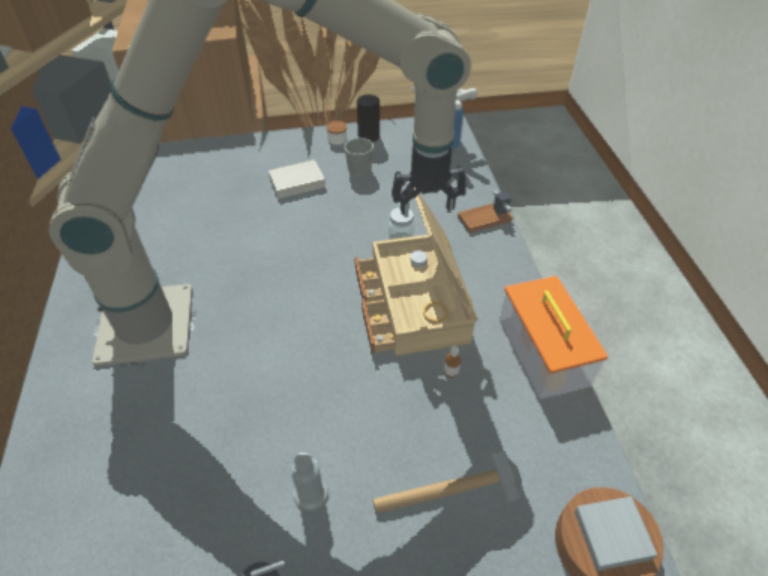

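View pics/side.png

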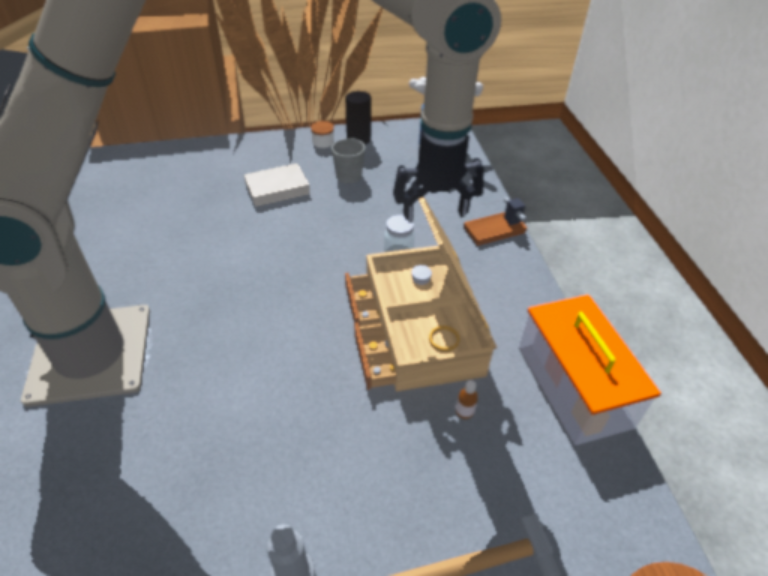

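The views show the chest in the middle, with rim corners in scene.png at (375,240), (397,335) and (473,318). The orange-brown drawer fronts run from (357,260) to (377,350). The lid is a thin raised panel from (420,200) to (473,318). Next I'll measure from depth.

```bash
python3 - <<'E'
from h import *
for n,pts in(("scene",dict(FL=(376,242),FR=(397,334),BR=(471,318),lidtopL=(421,201),dl0=(357,261),dl1=(369,303),dr0=(364,307),dr1=(376,349))),("side",dict(FL=(370,255),FR=(397,362),BR=(489,347),lidtopL=(423,203),dl0=(348,277),dl1=(358,322),dr0=(358,328),dr1=(367,384)))):
    z=np.load(n+".npz");i,W=z["i"],z["W"]
    for k,(u,v) in pts.items():
        u=int(u/1.5);v=int(v/1.5); print(n,k,np.round(W[v-1:v+2,u-1:u+2].reshape(-1,3)[[0,4,8,2]]).tolist(), i[v,u])
    x,y,zz=W[...,0],W[...,1],W[...,2]
    # rim points
    m=(abs(zz-78)<3)&(x>480)&(x<850)&(abs(y)<250)
    r=cv2.minAreaRect(np.float32(np.c_[x[m],y[m]])); print("rim",m.sum(),r)
    hsv=cv2.cvtColor(i,cv2.COLOR_RGB2HSV)
    ms=(hsv[...,0]<14)&(hsv[...,1]>90)&(zz>5)&(zz<50)&(x>450)&(x<750)&(abs(y)<200)
    l,N=cv2.connectedComponents(ms.astype(np.uint8))
    for k in range(1,l):
        q=W[N==k]
        if len(q)>15: print("drw",len(q),q.min(0).round(),q.max(0).round(),np.median(q,0).round())
E
```

```text
scene FL [[563.0, 186.0, 2.0], [554.0, 100.0, 79.0], [557.0, 95.0, 79.0], [571.0, 185.0, 2.0]] [214 199 164]
scene FR [[553.0, -170.0, 76.0], [555.0, -177.0, 79.0], [558.0, -179.0, 76.0], [559.0, -173.0, 79.0]] [181 164 128]
scene BR [[718.0, -158.0, 77.0], [719.0, -164.0, 80.0], [722.0, -167.0, 77.0], [717.0, -175.0, 99.0]] [125 113  91]
scene lidtopL [[645.0, 57.0, 232.0], [646.0, 49.0, 235.0], [652.0, 59.0, 221.0], [657.0, 81.0, 210.0]] [203 184 144]
scene dl0 [[503.0, 79.0, 48.0], [507.0, 80.0, 42.0], [511.0, 86.0, 30.0], [512.0, 91.0, 35.0]] [174 131  96]
scene dl1 [[515.0, -32.0, 19.0], [516.0, -51.0, 36.0], [520.0, -50.0, 29.0], [520.0, -47.0, 35.0]] [159 138 105]
scene dr0 [[499.0, -48.0, 30.0], [501.0, -63.0, 43.0], [503.0, -71.0, 46.0], [505.0, -61.0, 45.0]] [191 140 102]
scene dr1 [[508.0, -170.0, 33.0], [512.0, -165.0, 20.0], [515.0, -167.0, 16.0], [515.0, -166.0, 25.0]] [116 102  81]
rim 432 ((669.57763671875, -45.59855651855469), (257.5315246582031, 435.5629577636719), 5.8861403465271)
drw 20 [502. -32.  39.] [509.  35.  48.] [505.  -0.  45.]
drw 35 [ 499. -158.   42.] 
[... 413 characters left out ...]
44.0, 56.0, 233.0], [646.0, 54.0, 231.0], [650.0, 69.0, 226.0]] [234 208 158]
side dl0 [[506.0, 87.0, 44.0], [508.0, 83.0, 43.0], [511.0, 76.0, 45.0], [518.0, 131.0, -1.0]] [180 127  94]
side dl1 [[506.0, -31.0, 39.0], [508.0, -33.0, 36.0], [511.0, -33.0, 31.0], [512.0, -32.0, 38.0]] [115  80  58]
side dr0 [[503.0, -49.0, 42.0], [505.0, -57.0, 47.0], [507.0, -59.0, 44.0], [509.0, -50.0, 43.0]] [185 122  79]
side dr1 [[504.0, -149.0, -0.0], [503.0, -165.0, 18.0], [505.0, -170.0, 20.0], [506.0, -169.0, 27.0]] [104  91  88]
rim 653 ((681.0436401367188, -38.64842224121094), (260.78985595703125, 431.67340087890625), 2.0414416790008545)
drw 277 [ 501. -170.    9.] [518.  89.  48.] [506. -63.  44.]
```

```bash
python3 - <<'E'
from h import *
for n in("scene","side"):
    W=np.load(n+".npz")["W"].reshape(-1,3); x,y,z=W.T
    def plane(m,name):
        P=W[m]
        for _ in range(5):
            c=np.median(P,0) if _==0 else P.mean(0); nn=np.linalg.svd(P-c,full_matrices=False)[2][2]; e=abs((P-c)@nn); P=P[e<max(3,2*np.median(e))]
        print(n,name,len(P),c.round(1),(nn*np.sign(nn[0])).round(3),'std',((P-c)@nn).std().round(2)); return P
    plane((x>640)&(x<722)&(z>100)&(z<225)&(y>-170)&(y<90)&(abs((x-722)*155+(z-78)*77)/173<15),"lid")
    plane((y<-160)&(y>-195)&(x>565)&(x<715)&(z>10)&(z<70),"rightwall")
    m=(abs(z-78)<4)&(y<95)&(y>-172)&(x>540)&(x<566); plane(m,"frontrim")
    # front rim min x per y-bin
    for a in range(-170,95,40):
        k=(y>a)&(y<a+40)&(z>70)&(z<82)&(x>535)&(x<575)
        d=(y>a)&(y<a+40)&(z>36)&(z<49)&(x>485)&(x<545)
        print(a+20,np.percentile(x[k],[5,50,95]).round(1) if k.sum() else'',np.percentile(x[d],[2,10,50]).round(1) if d.sum() else'')
    t=(z>215)&(z<245)&(x>620)&(x<690)&(y<100)&(y>-185); print("lidtop z pct",np.percentile(z[t],[50,90,98]).round(), x[t&(z>np.percentile(z[t],85))].mean(), y[t].min(),y[t].max())
E
```

```text
scene lid 437 [684.4 -49.  164.5] [0.883 0.019 0.469] std 0.3
scene rightwall 473 [ 638.6 -175.2   40.3] [ 0.022 -1.    -0.002] std 1.25
scene frontrim 145 [554.5 -45.8  78.5] [ 0.067  0.003 -0.998] std 1.47
-150 [553.  556.6 560.8] [500.9 501.4 505.9]
-110 [552.  555.5 559.7] [499.5 500.1 503.5]
-70 [550.9 554.4 558.5] [499.3 500.1 503.7]
-30 [550.1 555.6 570.2] [499.9 503.7 507.7]
10 [549.2 552.5 556.7] [501.7 502.5 506.2]
50 [548.1 551.9 555.7] [501.3 501.6 504.6]
90 [547.5 554.8 571.8] [501.1 502.3 506.8]
lidtop z pct [230. 233. 234.] 646.0528804428659 -177.5711364305987 94.34396471808533
side lid 346 [685.4 -51.1 165. ] [0.882 0.02  0.47 ] std 0.14
side rightwall 717 [ 639.5 -174.7   40.5] [ 0.022 -1.     0.003] std 0.96
side frontrim 224 [556.4 -47.3  77.7] [0.159 0.003 0.987] std 1.32
-150 [554.7 558.1 562.3] [502.9 503.3 506.6]
-110 [553.5 557.1 561.4] [501.4 501.7 504.7]
-70 [552.6 556.1 560. ] [500.8 501.5 505.1]
-30 [551.7 556.6 570.4] [500.5 503.7 508.5]
10 [550.8 553.9 558.4] [503.2 504.4 507.2]
50 [550.  553.2 557.6] [503.1 503.8 507.3]
90 [549.5 557.2 572.6] [502.6 503.2 506.9]
lidtop z pct [229. 232. 233.] 647.8596267323943 -176.2339892402102 87.26365702484193
```

arm_command --series '[50, 0, 0, -2, 0, 20, 0, 0, -5, 0, 0, 0, 0, -8, 0, 0, 0, 0, -11, 0, 0, 0, 0, -11, 0]'

```text
clock: 0.52
eef_pos: [652.9, -0.1, 347.7]
tool_rot: [3.131, -0.0, 1.571]
force: [0.3, -0.5, 0.9]
width: 25.7
gripper_force: 0.0
```

arm_command --series '[0, 0, -4, 0, 7, 0, 1, -8, 0, 14, 0, 2, -12, 0, 21, 0, 3, -16, 0, 28, 0, 3.1, -19.5, 0, 35]'

```text
clock: 0.93
eef_pos: [452.0, 32.8, 340.6]
tool_rot: [-3.139, 0.0, 0.956]
force: [-1.2, 1.2, -0.2]
width: 0.4
gripper_force: 0.0
```

```bash
python3 -c "
from h import *
s=monitor.read_state();print(s['clock'],s['eef_pos'],s['tool_rot'])"
```

```text
0.9333 [451.97389276  32.76433886 340.5934116 ] [-3.13934187e+00  5.36607182e-06  9.56127014e-01]
```

arm_command --series '[0, 0, 0, 0, 7, 0, 0, 0, 0, 14, 0, 0, 0, 0, 21, 0, 0, 0, 0, 28, 0, 0, 0, 0, 35]'

```text
clock: 1.35
eef_pos: [454.6, 31.1, 341.0]
tool_rot: [-3.141, 0.0, 0.343]
force: [0.5, 0.5, 0.3]
width: 0.0
gripper_force: 0.0
```

arm_command --series '[0, 0, 0, 4, 7, 0, 0, 0, 8, 14, 0, 0, 0, 12, 20, 0, 0, 0, 15, 20, 0, 0, 0, 15, 20]'

```text
clock: 1.77
eef_pos: [450.6, 30.9, 186.5]
tool_rot: [3.14, 0.011, 0.0]
force: [-0.5, 0.1, -0.2]
width: -0.1
gripper_force: 0.0
```

arm_command --series '[0, 0, 0, 4, 0, 0, 0, 0, 8, 0, 0, 0, 0, 12, 0, 0, 0, 0, 15.9, 0, 0, 1, 0, 15.9, 0]'

```text
clock: 2.18
eef_pos: [457.0, 31.4, 26.5]
tool_rot: [-3.14, 0.021, 0.0]
force: [-0.9, 0.4, -0.8]
width: -0.3
gripper_force: 0.0
```

```bash
python3 - <<'E'
from h import *
i,W=cloud("side"); save("a",i[120:300,180:400],3)
E
```

```text
(no output)
```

View pics/a.png

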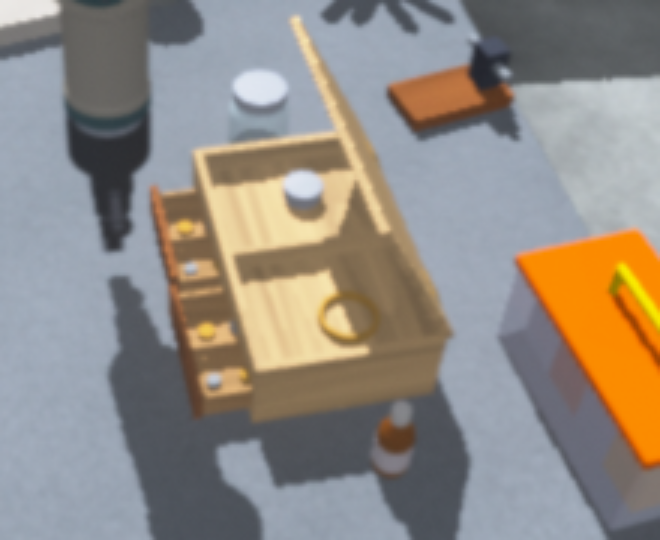

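The shut fingers hang in front of the left drawer's front at (115,245), clear of everything. Next is a slow push.

arm_command --series '[0, 0.8, 0, 0, 0, 0, 1.4, 0, 0, 0, 0, 1.8, 0, 0, 0, 0, 2.2, 0, 0, 0, 0, 2.6, 0, 0, 0]'

```text
clock: 2.65
eef_pos: [492.1, 31.3, 33.7]
tool_rot: [-3.141, -0.002, 0.0]
force: [-1.7, -0.4, 0.9]
width: 0.1
gripper_force: 0.9
```

arm_command --series '[0, 0.4, 0, 0, 0, 0, 0.8, 0, 0, 0, 0, 1.2, 0, 0, 0, 0, 1.6, 0, 0, 0, 0, 2.0, 0, 0, 0]'

```text
clock: 3.07
eef_pos: [511.0, 31.2, 32.2]
tool_rot: [-3.141, 0.001, 0.0]
force: [-1.9, 1.3, 0.6]
width: 0.1
gripper_force: 0.9
```

arm_command --series '[0, 0.4, 0, 0, 0, 0, 0.8, 0, 0, 0, 0, 1.2, 0, 0, 0, 0, 1.6, 0, 0, 0, 0, 2.0, 0, 0, 0]'

```text
clock: 3.48
eef_pos: [531.3, 31.2, 32.2]
tool_rot: [-3.141, 0.0, 0.0]
force: [-2.4, 2.2, -0.2]
width: -0.2
gripper_force: 0.9
```

arm_command --series '[0, 0.2, 0, 0, 0, 0, 0.4, 0, 0, 0, 0, 0.5, 0, 0, 0, 0, 0.6, 0, 0, 0, 0, 0.7, 0, 0, 0]'

```text
clock: 3.9
eef_pos: [535.6, 30.8, 32.0]
tool_rot: [-3.142, 0.005, -0.0]
force: [-7.0, 0.1, 1.7]
width: 0.1
gripper_force: 0.0
```

arm_command --series '[0, 0.1, 0, 0, 0, 0, 0.2, 0, 0, 0, 0, 0.3, 0, 0, 0, 0, 0.3, 0, 0, 0, 0, 0.3, 0, 0, 0]'

```text
clock: 4.32
eef_pos: [535.4, 30.8, 31.5]
tool_rot: [-3.141, 0.011, 0.0]
force: [-12.8, 0.5, 4.2]
width: 0.1
gripper_force: 0.0
```

arm_command --series '[0, -1, 0, 0, 0, 0, -3, 0, 0, 0, 0, -6, 0, 0, 0, 0, -8, 0, 0, 0, 0, -8, 0, 0, 0]'

```text
clock: 4.73
eef_pos: [456.3, 30.4, 32.4]
tool_rot: [3.141, 0.005, -0.001]
force: [-0.6, 0.1, -0.1]
width: -0.0
gripper_force: 0.0
```

```bash
python3 - <<'E'
from h import *
for n in("scene","side"):
    i,W=cloud(n); x,y,z=W.reshape(-1,3).T
    if n=="side": save("b",i[140:280,200:350],4)
    for a in range(-165,95,20):
        k=(y>a)&(y<a+20)&(z>72)&(z<82)&(x>535)&(x<575)
        d=(y>a)&(y<a+20)&(z>10)&(z<49)&(x>485)&(x<565)
        print(a+10,np.percentile(x[k],[3,50]).round(1) if k.sum() else'',np.percentile(x[d],[3,50]).round(1) if d.sum() else'')
E
```

```text
-155 [553.1 556.9] [501.  523.7]
-135 [553.3 557.2] [500.8 528.4]
-115 [551.6 555.6] [500.5 530.1]
-95 [551.6 555.7] [499.6 517. ]
-75 [551.5 554.5] [499.5 523.7]
-55 [550.7 555. ] [499.  527.2]
-35 [550.2 557.1] [526.8 548.1]
-15 [550.2 553.1] [547.  547.5]
5 [549.6 553.6] [546.3 547. ]
25 [549.4 551.8] [545.4 546.3]
45 [548.5 552.4] [545.3 545.9]
65 [548.2 551.6] [545.1 545.6]
85 [547.7 553. ] [544.8 545.2]
-155 [555.2 558.3] [503.1 525. ]
-135 [554.4 558.3] [502.8 529. ]
-115 [553.7 556.7] [502.1 531. ]
-95 [553.7 557.5] [501.5 520.9]
-75 [552.9 555.9] [501.4 528.1]
-55 [552.6 556.6] [501.  531.2]
-35 [551.7 557.5] [500.8 550. ]
-15 [551.3 555.4] [548.6 549.2]
5 [551.  554.8] [548.1 548.8]
25 [550.6 554.3] [547.5 548.1]
45 [550.2 553.4] [547.1 547.9]
65 [549.7 553. ] [546.8 547.6]
85 [549.4 555.2] [546.3 547.2]
```

View pics/b.png

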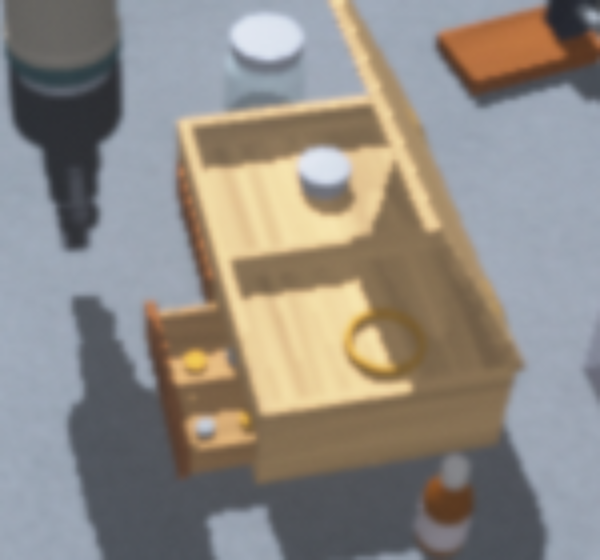

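Crop b shows the left drawer almost in, with its brown face along (185,165)–(210,300). The right drawer is still open at (150,300)–(185,470). I'll compare the left face with the chest's front wall above it.

```bash
python3 - <<'E'
from h import *
for n in("scene","side"):
    i,W=cloud(n); x,y,z=W.reshape(-1,3).T
    for a in range(-20,95,30):
        print(n,a+15,[(b,round(float(np.median(x[k])),1),int(k.sum())) for b in range(4,80,8) for k in [(y>a)&(y<a+30)&(z>b)&(z<b+8)&(x>535)&(x<553)] if k.sum()>3])
E
```

```text
scene -5 [(36, 547.4, 6), (44, 549.4, 5), (60, 549.8, 4), (68, 549.7, 4), (76, 551.1, 7)]
scene 25 [(4, 544.1, 7), (36, 547.1, 4), (44, 547.9, 6), (76, 549.9, 6)]
scene 55 [(44, 547.9, 7), (76, 550.0, 9)]
scene 85 [(36, 545.8, 5), (68, 548.3, 5), (76, 550.0, 5)]
side -5 [(12, 548.9, 5), (28, 548.8, 4), (36, 549.8, 11), (44, 551.5, 5), (52, 551.5, 4), (60, 551.9, 5), (76, 551.9, 7)]
side 25 [(4, 546.8, 4), (28, 548.1, 5), (36, 548.8, 8), (44, 549.9, 10), (60, 550.7, 4), (68, 550.8, 5), (76, 552.2, 7)]
side 55 [(20, 547.8, 4), (36, 548.4, 5), (44, 549.3, 7), (52, 550.3, 4), (60, 550.1, 5), (68, 550.3, 4), (76, 550.8, 6)]
side 85 [(12, 547.0, 4), (36, 547.3, 9), (52, 549.6, 5), (68, 549.7, 5), (76, 550.9, 9)]
```

The drawer is still about 2.5 mm proud, so the wider part of the finger must have met the rim. I'll push again with the tip higher.

arm_command --series '[0, 2, 0, -0.8, 0, 0, 4, 0, -0.8, 0, 0, 6, 0, -0.8, 0, 0, 6.9, 0, -0.8, 0, 0, 6.9, 0, -0.8, 0]'

```text
clock: 5.35
eef_pos: [533.5, 30.9, 40.5]
tool_rot: [3.141, -0.005, 0.0]
force: [-0.2, -0.0, 0.7]
width: -0.0
gripper_force: 0.0
```

arm_command --series '[0, 0.2, 0, 0, 0, 0, 0.4, 0, 0, 0, 0, 0.5, 0, 0, 0, 0, 0.6, 0, 0, 0, 0, 0.7, 0, 0, 0]'

```text
clock: 5.77
eef_pos: [536.4, 31.0, 40.3]
tool_rot: [-3.141, 0.001, -0.0]
force: [-1.8, 0.2, -1.5]
width: -0.2
gripper_force: 0.8
```

arm_command --series '[0, 0.1, 0, 0, 0, 0, 0.2, 0, 0, 0, 0, 0.3, 0, 0, 0, 0, 0.3, 0, 0, 0, 0, 0.3, 0, 0, 0]'

```text
clock: 6.18
eef_pos: [538.2, 31.1, 40.1]
tool_rot: [-3.141, 0.003, 0.0]
force: [-5.2, 0.1, 3.7]
width: 0.3
gripper_force: 2.6
```

arm_command --series '[0, 0.1, 0, 0, 0, 0, 0.2, 0, 0, 0, 0, 0.3, 0, 0, 0, 0, 0.4, 0, 0, 0, 0, 0.4, 0, 0, 0]'

```text
clock: 6.6
eef_pos: [538.1, 31.2, 39.8]
tool_rot: [-3.141, 0.011, 0.0]
force: [-13.2, -0.2, 8.3]
width: -0.1
gripper_force: 6.1
```

arm_command --series '[0, -1, 0, 0, 0, 0, -3, 0, 0, 0, 0, -6, 0, 0, 0, 0, -8, 0, 0, 0, 0, -8, 0, 0, 0]'

```text
clock: 7.02
eef_pos: [459.3, 30.9, 40.3]
tool_rot: [-3.141, 0.005, -0.0]
force: [-0.5, -0.4, -0.3]
width: -0.0
gripper_force: 0.0
```

```bash
cat > chk.py <<'E'
from h import *
def chk(lo,hi):
  for n in("scene","side"):
    i,W=cloud(n); x,y,z=W.reshape(-1,3).T
    for a in range(lo,hi,30):
        print(n,a+15,[(b,round(float(np.median(x[k])),1),int(k.sum())) for b in range(4,80,8) for k in [(y>a)&(y<a+30)&(z>b)&(z<b+8)&(x>535)&(x<556)] if k.sum()>3])
E
python3 -c "
from chk import *
chk(-20,95);print(monitor.read_state()['eef_pos'])"
```

```text
scene -5 [(4, 549.6, 4), (28, 549.6, 4), (44, 549.6, 4), (60, 549.8, 4), (68, 551.3, 4), (76, 552.7, 11)]
scene 25 [(44, 548.8, 4), (76, 552.7, 14)]
scene 55 [(28, 548.0, 4), (44, 548.3, 4), (60, 548.4, 4), (68, 549.2, 4), (76, 551.7, 10)]
scene 85 [(68, 549.2, 4), (76, 552.4, 12)]
side -5 [(12, 551.5, 5), (20, 551.3, 4), (28, 551.5, 5), (36, 551.5, 5), (44, 551.7, 4), (52, 551.5, 4), (60, 551.5, 4), (68, 551.6, 7), (76, 553.7, 11)]
side 25 [(4, 550.7, 5), (36, 550.7, 6), (44, 550.1, 4), (52, 550.7, 7), (60, 551.1, 5), (68, 551.2, 5), (76, 552.2, 12)]
side 55 [(12, 550.2, 5), (36, 549.7, 4), (52, 550.1, 4), (60, 550.0, 4), (68, 550.4, 6), (76, 553.2, 12)]
side 85 [(12, 549.4, 4), (28, 549.4, 4), (44, 549.3, 4), (52, 549.5, 4), (60, 549.6, 4), (68, 549.3, 4), (76, 552.3, 17)]
[465.11648156  30.96779643  40.58410667]
```

Left drawer is now flush. Next, the right one.

arm_command --series '[0, 0, 4, 0, 0, 0, 0, 8, 0, 0, 0, 0, 12, 0, 0, 0, 0, 13.6, 0, 0, 0, 1, 13.6, 0, 0]'

```text
clock: 7.53
eef_pos: [474.2, -112.0, 40.6]
tool_rot: [3.137, -0.002, -0.009]
force: [-0.5, -0.0, -0.4]
width: 0.2
gripper_force: 0.0
```

arm_command --series '[0, 0.6, 0, 0, 0, 0, 1.0, 0, 0, 0, 0, 1.4, 0, 0, 0, 0, 1.8, 0, 0, 0, 0, 2.2, 0, 0, 0]'

```text
clock: 7.95
eef_pos: [495.6, -104.0, 40.2]
tool_rot: [-3.141, 0.002, 0.002]
force: [-2.9, 0.9, 0.7]
width: 0.3
gripper_force: 0.9
```

arm_command --series '[0, 0.4, 0, 0, 0, 0, 0.8, 0, 0, 0, 0, 1.2, 0, 0, 0, 0, 1.6, 0, 0, 0, 0, 2.0, 0, 0, 0]'

```text
clock: 8.37
eef_pos: [516.2, -104.7, 40.2]
tool_rot: [-3.141, 0.001, 0.0]
force: [-2.0, 1.9, 0.1]
width: 0.1
gripper_force: 0.9
```

arm_command --series '[0, 0.4, 0, 0, 0, 0, 0.8, 0, 0, 0, 0, 1.2, 0, 0, 0, 0, 1.6, 0, 0, 0, 0, 1.9, 0, 0, 0]'

```text
clock: 8.78
eef_pos: [535.6, -105.0, 40.3]
tool_rot: [3.142, -0.0, 0.0]
force: [-2.3, 1.0, 0.3]
width: -0.1
gripper_force: 0.8
```

arm_command --series '[0, 0.2, 0, 0, 0, 0, 0.3, 0, 0, 0, 0, 0.4, 0, 0, 0, 0, 0.5, 0, 0, 0, 0, 0.5, 0, 0, 0]'

```text
clock: 9.2
eef_pos: [540.2, -105.0, 40.3]
tool_rot: [3.141, -0.0, -0.0]
force: [-0.3, 1.0, 0.1]
width: -0.2
gripper_force: 0.5
```

arm_command --series '[0, 0.1, 0, 0, 0, 0, 0.2, 0, 0, 0, 0, 0.3, 0, 0, 0, 0, 0.4, 0, 0, 0, 0, 0.5, 0, 0, 0]'

```text
clock: 9.62
eef_pos: [541.3, -105.0, 40.1]
tool_rot: [-3.141, 0.007, -0.001]
force: [-10.4, 0.7, 8.0]
width: -0.4
gripper_force: 5.1
```

arm_command --series '[0, 0.1, 0, 0, 0, 0, 0.1, 0, 0, 0, 0, 0.1, 0, 0, 0, 0, -0.5, 0, 0, 0, 0, -2, 0, 0, 0]'

```text
clock: 10.03
eef_pos: [528.3, -105.6, 40.7]
tool_rot: [3.14, -0.006, 0.0]
force: [1.1, 0.7, 0.5]
width: -0.4
gripper_force: 0.0
```

arm_command --series '[0, -2, 0, 0, 0, 0, -5, 0, 0, 0, 0, -6, 0, -2, 0, 0, -6, 0, -5, 0, 0, -6, 0, -9, 0]'

```text
clock: 10.45
eef_pos: [463.7, -105.4, 129.9]
tool_rot: [-3.142, 0.003, -0.001]
force: [1.1, 0.1, 0.7]
width: -0.3
gripper_force: 0.0
```

```bash
python3 -c "
from chk import *
chk(-170,95);print(monitor.read_state()['eef_pos'])"
```

```text
scene -155 [(36, 553.5, 4), (52, 553.4, 4), (68, 553.0, 4), (76, 554.1, 6)]
scene -125 [(28, 552.5, 4), (52, 552.7, 4), (68, 552.8, 4), (76, 553.6, 9)]
scene -95 [(4, 551.6, 5), (36, 551.8, 4), (52, 551.8, 4), (68, 551.9, 6), (76, 554.3, 8)]
scene -65 [(4, 550.9, 4), (36, 550.6, 4), (52, 551.0, 4), (76, 552.9, 10)]
scene -35 [(68, 550.3, 4), (76, 552.8, 11)]
scene -5 [(4, 549.7, 4), (28, 549.7, 4), (68, 550.0, 5), (76, 552.8, 13)]
scene 25 [(76, 552.0, 15)]
scene 55 [(12, 548.1, 4), (44, 548.4, 4), (52, 548.3, 4), (76, 552.4, 14)]
scene 85 [(76, 550.5, 12)]
side -155 [(4, 554.7, 7), (12, 554.8, 5), (20, 554.9, 4), (28, 554.8, 5), (36, 554.9, 6), (44, 554.8, 4), (52, 555.2, 6), (60, 555.0, 8), (68, 555.0, 7), (76, 555.3, 4)]
side -125 [(4, 554.1, 4), (12, 554.1, 5), (20, 554.2, 8), (28, 554.3, 4), (36, 554.3, 7), (44, 553.9, 7), (52, 554.4, 5), (60, 554.2, 4), (68, 554.5, 6), (76, 554.7, 8)]
side -95 [(4, 553.8, 5), (20, 553.3, 4), (28, 553.3, 4), (36, 553.4, 5), (44, 553.5, 4), (52, 553.3, 7), (60, 553.8, 6), (68, 553.6, 9), (76, 553.9, 6)]
side -65 [(4, 552.8, 5), (12, 552.9, 4), (28, 552.9, 4), (36, 552.8, 6), (44, 552.8, 4), (60, 552.7, 4), (68, 552.5, 4), (76, 554.3, 11)]
side -35 [(4, 551.9, 5), (12, 552.2, 6), (20, 552.1, 6), (36, 552.3, 6), (52, 552.2, 4), (60, 552.1, 5), (68, 552.4, 9), (76, 553.4, 8)]
side -5 [(4, 551.2, 6), (12, 551.5, 4), (20, 551.2, 4), (28, 551.3, 4), (36, 551.2, 4), (44, 551.4, 4), (52, 551.4, 5), (60, 551.3, 4), (68, 551.7, 6), (76, 553.7, 11)]
side 25 [(4, 550.5, 4), (12, 550.5, 4), (28, 550.4, 4), (36, 550.2, 6), (44, 550.5, 6), (60, 551.0, 5), (68, 551.0, 5), (76, 553.7, 14)]
side 55 [(20, 550.2, 4), (52, 550.4, 5), (68, 550.8, 10), (76, 553.7, 8)]
side 85 [(36, 549.6, 4), (44, 549.6, 4), (52, 549.8, 4), (60, 549.1, 4), (68, 549.8, 5), (76, 553.0, 16)]
[ 469.79002354 -106.63821782  135.30353388]
```

Both drawers are flush with the front wall to within about 0.3 mm. Next I go over and behind the lid, whose outer face was seen at 1.08 rad with its edge near (649, -, 232).

arm_command --series '[0, 0, 0, -4, 0, 0, 0, 0, -8, 0, 0, 0, 0, -12, 0, 0, 0, -2, -16, 0, 0, 0, -5, -19, 0]'

```text
clock: 10.97
eef_pos: [466.6, -60.4, 321.0]
tool_rot: [3.139, -0.006, -0.006]
force: [1.5, 0.2, 0.1]
width: 0.2
gripper_force: 0.0
```

arm_command --series '[0, 4, -1.8, 0, 0, 0, 8, -1.8, 0, 0, 0, 12, -1.8, 0, 0, 0, 16, -1.8, 0, 0, 0, 20, -1.8, 0, 0]'

```text
clock: 11.38
eef_pos: [667.7, -39.3, 317.9]
tool_rot: [3.142, -0.003, 0.001]
force: [1.8, -0.1, 0.5]
width: -0.4
gripper_force: 0.0
```

arm_command --series '[0, 3.5, 0, 0, 0, 0, 3.5, 0, 0, 0, 0, 3.5, 0, 0, 0, 0, 3.5, 0, 3, 0, 0, 3.5, 0, 6, 0]'

```text
clock: 11.8
eef_pos: [700.9, -40.3, 259.5]
tool_rot: [3.141, -0.006, -0.001]
force: [0.2, -0.5, -0.5]
width: -0.3
gripper_force: 0.0
```

arm_command --series '[0, 0, 0, 2, 0, 0, 0, 0, 4, 0, 0, 0, 0, 4.7, 0, 0, 0, 0, 4.7, 0, 0, 0, 0, 4.7, 0]'

```text
clock: 12.22
eef_pos: [700.1, -39.8, 211.8]
tool_rot: [3.141, -0.001, -0.0]
force: [0.6, -0.2, -0.7]
width: 0.0
gripper_force: 0.0
```

```bash
python3 - <<'E'
from h import *
i,W=cloud("side"); save("c",i[60:260,200:400],3); print(monitor.read_state()['eef_pos'])
E
```

```text
[700.70770999 -39.77066584 212.53836679]
```

View pics/c.png

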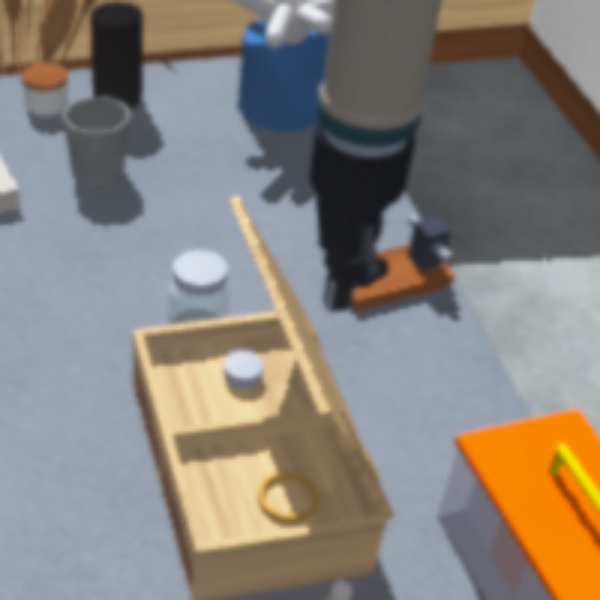

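The fingertip at (335,295) is behind the lid, on its outer side. Next I push it along the arc.

arm_command --series '[0, -1, 0, 0, 0, 0, -1.8, 0, 0, 0, 0, -2.3, 0, 0, 0, 0, -2.6, 0, 0, 0, 0, -2.8, 0, 0, 0]'

```text
clock: 12.68
eef_pos: [672.4, -39.6, 211.9]
tool_rot: [-3.142, -0.002, -0.0]
force: [0.1, 0.9, 0.3]
width: 0.1
gripper_force: 0.0
```

arm_command --series '[0, -0.4, 0, 0.1, 0, 0, -0.8, 0, 0.2, 0, 0, -1.2, 0, 0.4, 0, 0, -1.6, 0, 0.6, 0, 0, -2.0, 0, 0.8, 0]'

```text
clock: 13.1
eef_pos: [652.0, -39.6, 202.5]
tool_rot: [3.141, -0.001, -0.0]
force: [1.6, -0.1, -0.4]
width: 0.1
gripper_force: 0.9
```

arm_command --series '[0, -0.4, 0, 0.25, 0, 0, -0.8, 0, 0.5, 0, 0, -1.1, 0, 0.8, 0, 0, -1.5, 0, 1.05, 0, 0, -1.8, 0, 1.35, 0]'

```text
clock: 13.52
eef_pos: [633.4, -39.6, 189.0]
tool_rot: [3.142, 0.0, -0.0]
force: [0.3, 0.4, 2.1]
width: 0.0
gripper_force: 0.8
```

arm_command --series '[0, -0.35, 0, 0.3, 0, 0, -0.7, 0, 0.6, 0, 0, -1.0, 0, 0.9, 0, 0, -1.3, 0, 1.25, 0, 0, -1.6, 0, 1.6, 0]'

```text
clock: 13.93
eef_pos: [617.5, -39.7, 172.8]
tool_rot: [3.141, 0.0, -0.0]
force: [1.0, -1.0, 2.0]
width: -0.5
gripper_force: 0.8
```

arm_command --series '[0, -0.3, 0, 0.35, 0, 0, -0.55, 0, 0.7, 0, 0, -0.8, 0, 1.05, 0, 0, -1.05, 0, 1.4, 0, 0, -1.3, 0, 1.75, 0]'

```text
clock: 14.35
eef_pos: [604.9, -39.5, 155.3]
tool_rot: [3.142, -0.0, -0.0]
force: [1.6, -1.2, 1.2]
width: -0.0
gripper_force: 0.7
```

arm_command --series '[0, -0.2, 0, 0.4, 0, 0, -0.4, 0, 0.8, 0, 0, -0.6, 0, 1.2, 0, 0, -0.8, 0, 1.6, 0, 0, -1.0, 0, 2.0, 0]'

```text
clock: 14.77
eef_pos: [594.8, -39.5, 135.2]
tool_rot: [-3.141, 0.0, 0.0]
force: [1.0, -0.8, 1.0]
width: 0.4
gripper_force: 0.7
```

arm_command --series '[0, -0.15, 0, 0.4, 0, 0, -0.3, 0, 0.8, 0, 0, -0.45, 0, 1.2, 0, 0, -0.6, 0, 1.6, 0, 0, -0.7, 0, 2.0, 0]'

```text
clock: 15.18
eef_pos: [587.9, -39.6, 115.3]
tool_rot: [3.142, -0.0, -0.0]
force: [0.3, -1.1, 0.6]
width: -0.1
gripper_force: 0.6
```

arm_command --series '[0, -0.1, 0, 0.3, 0, 0, -0.2, 0, 0.6, 0, 0, -0.3, 0, 0.9, 0, 0, -0.3, 0, 1.2, 0, 0, -0.3, 0, 1.5, 0]'

```text
clock: 15.6
eef_pos: [584.4, -39.3, 100.3]
tool_rot: [-3.141, 0.001, 0.0]
force: [-0.1, -0.1, 2.4]
width: 0.0
gripper_force: 0.6
```

arm_command --series '[0, 0, 0, 0.2, 0, 0, 0, 0, 0.4, 0, 0, 0, 0, 0.6, 0, 0, 0, 0, 0.8, 0, 0, 0, 0, 1.0, 0]'

```text
clock: 16.02
eef_pos: [584.9, -39.4, 90.5]
tool_rot: [-3.141, 0.0, 0.0]
force: [-1.2, 0.0, 2.3]
width: -0.2
gripper_force: 0.6
```

arm_command --series '[0, 0, 0, 0.15, 0, 0, 0, 0, 0.3, 0, 0, 0, 0, 0.4, 0, 0, 0, 0, 0.5, 0, 0, 0, 0, 0.6, 0]'

```text
clock: 16.43
eef_pos: [585.0, -39.4, 85.9]
tool_rot: [-3.141, -0.0, -0.0]
force: [-6.6, 1.0, 20.9]
width: -0.1
gripper_force: 10.3
```

arm_command --series '[0, 0, 0, 0.05, 0, 0, 0, 0, 0.1, 0, 0, 0, 0, 0.15, 0, 0, 0, 0, 0.2, 0, 0, 0, 0, 0.2, 0]'

```text
clock: 16.85
eef_pos: [585.0, -39.5, 85.8]
tool_rot: [-3.141, -0.001, -0.0]
force: [-8.0, 1.4, 27.2]
width: -0.1
gripper_force: 13.2
```

Hit the stop at z = 86. Back off and verify.

arm_command --series '[0, 0, 0, -0.5, 0, 0, 0, 0, -2, 0, 0, 0, 0, -6, 0, 0, 0, 0, -10, 0, 0, 0, 0, -14, 0]'

```text
clock: 17.27
eef_pos: [584.8, -39.6, 224.0]
tool_rot: [3.141, 0.0, -0.0]
force: [1.0, 0.8, -0.0]
width: 0.1
gripper_force: 0.0
```

arm_command --series '[0, 0, 0, -3, 0, 0, -3, 0, -5, 0, 0, -7, 0, -7, 0, 0, -10, 0, -7, 0, 0, -10, 0, -7, 0]'

```text
clock: 17.68
eef_pos: [478.9, -40.0, 293.5]
tool_rot: [-3.14, 0.004, -0.002]
force: [-1.2, 0.5, -1.0]
width: -0.2
gripper_force: 0.0
```

```bash
python3 - <<'E'
from chk import *
i,W=cloud("side"); save("d",i[60:300,180:420],2.4); x,y,z=W.reshape(-1,3).T
for a in range(555,725,25):
    k=(x>a)&(x<a+25)&(abs(y+38)<125)&(z>60)&(z<110); print(a,np.median(z[k]).round(1) if k.any() else '')
chk(-170,95); print(monitor.read_state()['force'],monitor.read_state()['clock'])
E
```

```text
555 85.8
580 85.8
605 85.7
630 85.7
655 85.8
680 85.9
705 85.7
scene -155 [(68, 553.2, 4)]
scene -125 [(4, 541.4, 4), (44, 552.6, 5), (68, 552.5, 4), (76, 552.7, 4)]
scene -95 [(4, 548.5, 4), (20, 551.6, 4), (36, 551.7, 6), (52, 551.7, 4), (76, 551.8, 5)]
scene -65 [(4, 550.5, 4), (12, 551.0, 4), (68, 551.0, 4), (76, 551.4, 4)]
scene -35 []
scene -5 [(20, 549.5, 4), (36, 549.4, 4), (52, 549.7, 4), (68, 549.6, 4)]
scene 25 [(4, 547.0, 6)]
scene 55 [(52, 548.2, 5)]
scene 85 [(4, 539.0, 4)]
side -155 [(4, 554.6, 6), (12, 554.9, 8), (20, 554.9, 4), (28, 555.2, 5), (36, 554.9, 4), (44, 554.9, 7), (52, 554.9, 5), (60, 554.8, 6), (68, 554.6, 6), (76, 554.9, 7)]
side -125 [(12, 554.3, 6), (20, 554.0, 6), (28, 554.2, 6), (36, 554.1, 7), (44, 554.1, 5), (52, 553.9, 6), (60, 554.1, 4), (68, 554.0, 6), (76, 554.6, 5)]
side -95 [(4, 553.6, 6), (20, 553.6, 4), (36, 553.0, 4), (44, 553.5, 7), (52, 553.5, 6), (60, 553.5, 7), (68, 553.6, 6), (76, 553.4, 7)]
side -65 [(4, 553.0, 5), (12, 552.7, 4), (20, 552.8, 4), (28, 552.8, 4), (36, 552.6, 4), (44, 552.9, 5), (60, 552.6, 4), (68, 552.6, 6), (76, 552.9, 5)]
side -35 [(4, 552.0, 5), (12, 552.2, 6), (28, 552.1, 5), (36, 552.4, 5), (44, 552.3, 5), (68, 552.2, 5), (76, 552.0, 4)]
side -5 [(4, 551.2, 5), (20, 551.0, 7), (28, 551.3, 6), (36, 551.4, 4), (52, 551.6, 7), (60, 551.7, 4), (68, 551.5, 4), (76, 551.6, 4)]
side 25 [(4, 550.6, 4), (20, 550.4, 5), (36, 550.3, 8), (44, 550.9, 4), (68, 550.5, 5)]
side 55 [(44, 550.2, 4), (52, 550.3, 4), (60, 550.1, 4), (68, 550.5, 4), (76, 550.1, 6)]
side 85 [(4, 549.7, 4), (20, 549.6, 6), (36, 549.5, 4), (44, 549.8, 4), (68, 549.4, 4), (76, 549.8, 6)]
[0.70087879 0.53570667 0.52646566] 17.8333
```

View pics/d.png

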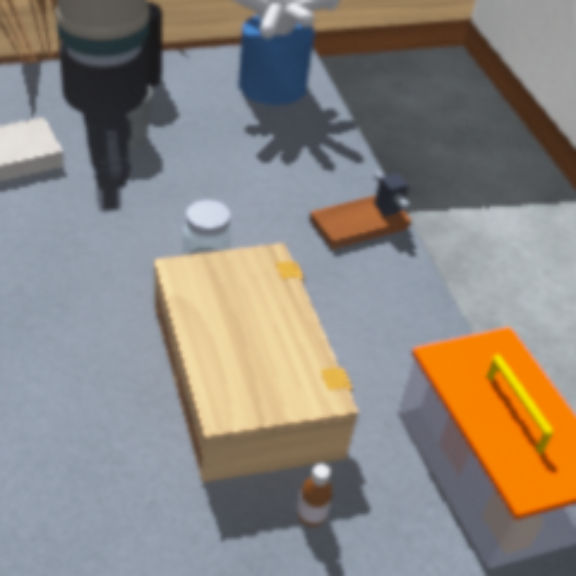

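The lid is flat, with its outer face level at 85.8 mm (corners (155,260), (285,245), (355,410), (205,435)). Both drawers are flush, the jar and bottle stand undisturbed, and the hand is clear at (110,205).

```bash
python3 -c "
from h import *
print(workorder.finish_job())"
```

```text
the job is handed in; nothing more can be done
None
```

The chest is closed and the job is handed in: both drawers were pushed flush first, then the lid was swung down flat, and the hand is clear of everything.

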